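# Slide a sign element under the sprung flap of the curing jig

### The job

With one fingertip hold the jig's spring-closed flap open (its long thumb bar, pressed down, raises it), and while holding it push the tongue-shaped sign element along the rails with the other finger, under the flap until its round nose meets the end stop. Then let go so that the flap comes down on the element and clamps it, and move clear. Only push the element, never lift or tip it, and leave the other things on the table where they are.

Things in the scene. Friction and masses are not known exactly. Their poses are not given: they have to be found in the camera images.
- jig: Curing jig fixed to the table. Origin on the table under the flap's middle; x = pushing direction, towards the end stop; y = left when looking along x; up to 0.35 rad askew. A hinge shaft 32 mm up runs along y = 0 (x = -198 to 37 mm) on three 40 mm high posts, 12 mm wide. Right of it (-y) is the lane on the bare table; left of it the thumb bar, above a 4 mm base plate that reaches to y = 48 mm.
- flap (a joint): One-piece steel rocker on the shaft, a see-saw: flap on the right, thumb bar on the left. Rad: 0 = closed, flap sloping down 0.35 rad; about 0.35 = flap level, resting on the element; 0.82 = open limit. Pressing the bar down opens it; a spring shuts it when let go. Holding 0.7 takes about 6 N on the bar. Above 0.5 the element passes freely.
- flap_edge (a point): Middle of the flap's free edge. The flap is a 4 mm steel plate with a 1.5 mm rubber pad below, reaching 46 mm from the shaft over the lane and covering jig x = -20 to 20 mm of it. Closed, this edge is 16 mm above the table; open at joint 0.7, about 48 mm. The element sticks out both ways when home, so the pushing finger need not go beneath the flap.
- thumb_bar (a point): Middle of the top face of the thumb bar, a flat plate 218 mm long along jig x (-198 to 20 mm), 20 to 62 mm left of the shaft; this point is 41 mm from it. Closed it is 48 mm above the table, sloping up away from the shaft; at joint 0.7 about 20 mm, sloping down: a tip touching it 46 mm from the shaft is then 17 mm up, so the other tip, level with it, can push the element.
- stop (a point): Middle of the end stop's face at jig (50, -32 mm), at its top edge, 20 mm above the table. The lane before it has rails 10 mm high and 6 mm thick with inner faces at jig y = -12 and -52 mm for x = -20 to 55 mm, flaring outwards by 13 mm each towards x = -60 mm, where they begin.
- tongue: The sign element to load: aluminium with a blue face on top, 100 mm long, 36 wide, 28 high, about 120 g; round nose at +x (radius 18 mm), blunt flat rear at -x. Origin: middle of its underside. It starts flat on the table short of the flap, nose towards it, up to 5 mm and 0.1 rad off the lane's line. Home, its origin is at jig (0, -32 mm), on the table.
- tongue_rear (a point): Middle of the element's flat rear face, 14 mm above its underside: where to push (along its +x). Home, it is at jig x = -50 mm.
- leaf_a: Bystander: curved leaf-shaped sign element, blue face, about 85 x 36 mm, 28 mm high, loose; right of the jig. Origin on the table inside it.
- leaf_b: Bystander: fatter leaf-shaped sign element, about 80 x 44 mm, 28 mm high, loose; beyond the end stop. Origin on the table inside it.
- arc: Bystander: arc-shaped sign element, about 110 x 38 mm, 28 mm high, loose; left of the jig. Origin on the table near its middle.
- tape: Bystander: empty cardboard roll, 90 mm across, 24 mm high, loose; left of the flap. Origin at the centre of its underside.
- glue: Bystander: white bottle with red cap, 44 mm across, 110 mm high, standing far to one side. Origin at the centre of its underside.
- driver: Bystander: screwdriver lying far to one side. Origin on the table under it.
- cup: Bystander: empty white plastic cup, 76 mm across, 90 mm high, far to one side. Origin at the centre of its underside.
There are look-alikes about, which are no part of the job. Leave any purple look-alike of the tongue alone.

How it is judged (in metres and radians):
On the way, in this order (a step that is already met when the one before it is completed fails the run):
1. a fingertip holds the flap open while the element is still in front of it (value of joint flap above 0.5 rad and contact force between the fingers and flap above 0.5 N and x of tongue in the frame of jig below -0.066 m), for 0.2 s.
2. with the flap still held open by a finger, the element has been pushed home to the stop (x of tongue in the frame of jig between -0.005 and 0.006 m and y of tongue in the frame of jig between -0.04 and -0.024 m and angle between the x axis of tongue and the x axis of jig, either way round below 0.12 rad and value of joint flap above 0.45 rad and contact force between the fingers and flap above 0.5 N), for 0.1 s.
At the end, for the whole second after the job is handed in: The element lies flat on the table between the rails, its nose within 5 mm of the end stop and in line with the jig within 0.12 rad, at rest, with the flap down on it and pressing on it (joint 0.25 to 0.42 rad, over 1 N) (x of tongue in the frame of jig between -0.005 and 0.006 m and y of tongue in the frame of jig between -0.04 and -0.024 m and angle between the x axis of tongue and the x axis of jig, either way round below 0.12 rad and height (world z) of tongue below 0.004 m and angle between tongue's own z axis and vertical below 0.05 rad and linear speed of tongue below 0.01 m/s and value of joint flap between 0.25 and 0.42 rad and contact force between flap and tongue above 1 N); the robot touches nothing.
It fails at once if the element was lifted or tipped (height (world z) of tongue above 0.01 m or angle between tongue's own z axis and vertical above 0.2 rad).
It fails at once if another thing on the table was moved more than 20 mm (distance of any of leaf_a, leaf_b, arc, tape, glue, driver, cup from where it was at the start of the episode above 0.02 m).
It also fails if it takes over 43 s, if anything falls off the work surface, if the arm or the gripper's body presses on something with over 40 N, if the wrist force passes 120 N, or if a joint passes its speed limit or range.

### The arm

A 6-joint arm with a two-finger parallel gripper is mounted at the origin on the work surface. World frame = base frame: x ahead of the robot, y to its left, z up, the work surface at z = 0. Lengths are in mm, angles in rad, forces in N, time in s.
With the tool pointing down it reaches from about 400 to 925 mm from the base axis. Payload 12.5 kg.
Tool frame: the origin (TCP) lies between the finger pads; the fingertips stand 14 mm ahead of it and the grasp point (between the pads) lies 5 mm behind it; x points along the fingers, y is the direction in which the jaws open and shut, and the axes are right-handed (so a half turn about x gives the same grasp; the last joint's range is limited). The gripper opens to 95 mm and grips with 3 to 60 N. Pads are 20 mm wide; open, the fingers measure 119 mm over their backs; the gripper's body (75 mm by 180 mm) begins 59 mm behind the grasp point.
Start: joints at [-0.106, 0.491, 1.559, -0, 1.092, -0.106], TCP at [625.016, 0.021, 228.661] pointing down, gripper open.
Joint ranges: [-3.1, 3.1], [-0.84, 2.19], [0.05, 2.79], [-1.13, 4.28], [0.06, 2.93], [-2.69, 2.69]. Speed limits (rad/s): [2.22, 2.22, 2.79, 3.14, 3.14, 3.14].

### API

Orientations are given as [roll, pitch, yaw] about the fixed x, y, z axes, in that order (R = Rz(yaw) Ry(pitch) Rx(roll)).
In Python, from cell import env, cams gives the robot as it stands.
- The arm moves only by the tool carry_out, never from a script. Its arguments are lists of equal length, an entry for each row: "grip": the closure, from -1 (fully open) to 1 (shut); "linear": the shift along the tool's x, y, z scaled (see below), a list of three; "turn": the turn about the tool's x scaled (see below). In form: {"grip": [grip, ...], "linear": [[tx, ty, tz], ...], "turn": [turn, ...]}. A call has 1 to 5 rows; each row shifts and turns the commanded pose from where the row before left it, along the tool's axes as they then stand; what a row does not reach is not made up. The controller multiplies each number of a shift by 0.5 m and each number of a turn by 180 degrees. A row lasts 1/10 s, in which the tool goes at most 50 mm and 8.59 degrees, less where a joint would pass 70% of its speed; a pose out of reach is approached as far as the arm can. A call with a number of a shift or a turn outside -1 to 1 is refused whole. A call with a gripper value outside its range is refused whole. The fingers move at their own pace and stop on an object; the grip force is fixed at half the most. Time passes only in rows, so rows that do not move let the fingers close. It gives the time, the measured TCP pose, the force and the opening at its end, in the units of the state.
- env.state(): the state, without advancing time (a new reading comes with each control period).
- cams.read_camera(name): name is "scene" or "side" or "wrist"; returns the picture (384x512x3 uint8, blue, green, red); there is no depth.
- cams.camera_info(name): a dict with "fx", "fy", "cx", "cy" (pixels), "dist" ([k1, k2, p1, p2, k3] as OpenCV has them; the pictures are not rectified), "view" (4x4, takes a point from world to camera coordinates). Camera axes: x right, y down, z forward; pixel columns grow to the right and rows downward; lengths in mm; the calibration is good to about 2 mm. A picture is of the moment at which its call begins: read the wrist's pose just before it. camera_info takes no time and is no camera call; for the wrist camera it gives the pose at the moment of the call.
- env.job_done(): hands the job in, once; it reports no verdict.
The state is a dict: "t": time; "joints": joint angles; "qvel": joint speeds; "tau": joint torques, N m; "eef_pos": TCP position; "tcp_rot": TCP orientation; "ft_force": force on the tool from outside, world axes, zero at the start; "moment": the same for the moment, N m; "opening": opening from 0.0 (shut) to 1.0 (fully open).
Only numpy, scipy, OpenCV 4.12 (cv2) and the standard library are available. Lean on these libraries where they do the work, as an engineer would, in place of code of your own. Each camera call takes 0.05 s, during which the arm holds its last target. There are 200 camera calls.

## Working session

There is one attempt and no reset: what is moved stays moved. The work goes in short steps, Python scripts to look and compute and a tool call to move; the robot and the scene stay as the last step left them, time stands still between calls to the robot, and variables do not carry over. Pictures are saved under pics/ and viewed, about 8 in all and at most 12, crops included, and the job is handed in when it is done.

Besides the shell and the picture viewer there is one more tool, called in YAML: its name, and indented under it one key for each argument. carry_out: Moves the arm, as the interface text tells. Shifts and turns lie within -1 to 1; 1 stands for 0.5 m of shift or 180 degrees of turn. Its arguments: {"type":"object","properties":{"grip":{"type":"array"},"linear":{"type":"array"},"turn":{"type":"array"}},"required":["grip","linear","turn"]}

```bash
ls; mkdir -p pics
python3 - <<'E'
from cell import env,cams
import cv2,numpy as np
s=env.state();print(s)
for n in ["scene","side","wrist"]:
    i=cams.camera_info(n);im=cams.read_camera(n);cv2.imwrite(f"pics/{n}0.png",im)
    V=np.array(i["view"]);print(n,i["fx"],i["fy"],i["cx"],i["cy"],i["dist"],(-V[:3,:3].T@V[:3,3]).round(0).tolist(),V[:3,:3].round(2).tolist())
E
```

```text
pics
{'t': 0.0, 'joints': array([-1.05601098e-01,  4.91549589e-01,  1.55941998e+00,  1.48242930e-05,
        1.09171976e+00, -1.05622064e-01]), 'qvel': array([ 0.00048068, -0.00027452,  0.00010634, -0.00175786, -0.00053707,
        0.00133581]), 'tau': array([-9.52334158e-04, -6.12640929e+01, -2.58175153e+01,  6.92750537e-02,
        4.83079045e-02, -1.38641695e-05]), 'eef_pos': array([6.24780717e+02, 4.86910090e-02, 2.28078089e+02]), 'tcp_rot': array([-1.68840666,  1.56969957,  3.02399644]), 'ft_force': array([ 0.19825105, -0.44960851, -1.01493044]), 'moment': array([ 0.01456822, -0.03113689,  0.03503579]), 'opening': 0.998734512627748}
scene 348.8766491675094 348.8766491675094 260.9782680904634 198.06148909165046 [-0.05306548  0.          0.          0.          0.        ] [937.0, -420.0, 819.0] [[0.8, 0.6, -0.01], [0.47, -0.65, -0.59], [-0.36, 0.47, -0.81]]
side 358.8814136313496 358.8814136313496 263.45044730755535 187.75548730142987 [-0.06832461  0.          0.          0.          0.        ] [554.0, 709.0, 766.0] [[-1.0, -0.06, 0.0], [-0.05, 0.71, -0.71], [0.04, -0.71, -0.71]]
wrist 292.2212296459237 292.2212296459237 252.08600677505999 187.19611521220762 [-0.02718682  0.          0.          0.          0.        ] [625.0, 75.0, 384.0] [[1.0, -0.0, -0.0], [-0.0, -0.96, 0.26], [-0.0, -0.26, -0.96]]
```

View pics/scene0.png

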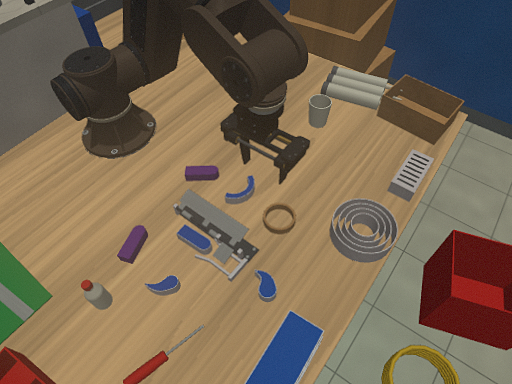

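View pics/wrist0.png

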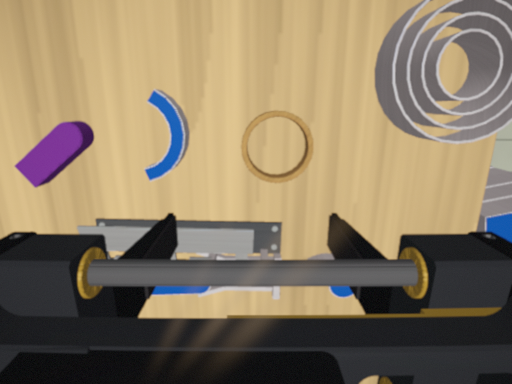

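View pics/side0.png

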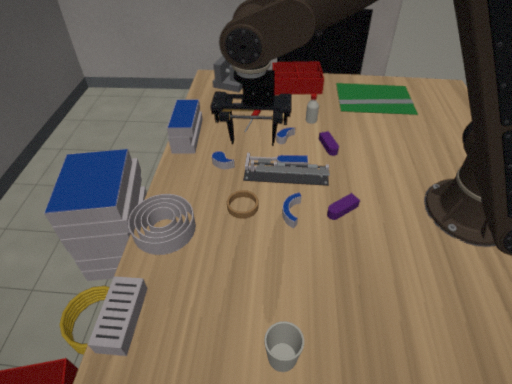

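The scene view shows the jig around (215,225), with the blue tongue at (193,237) and its bar to the upper left. Purple decoys sit at (201,172) and (132,243). I'll turn the tool so the jaws lie across the jig and the camera looks along the pushing direction.

```bash
cat > h.py <<'E'
from cell import env,cams
import cv2,numpy as np
from scipy.spatial.transform import Rotation as R
def tool(): 
    s=env.state(); return s, R.from_euler('xyz',s['tcp_rot']).as_matrix()
def ray(n,uv,z,i=None):
    i=i or cams.camera_info(n);V=np.array(i["view"]);K=np.array([[i["fx"],0,i["cx"]],[0,i["fy"],i["cy"]],[0,0,1]])
    p=cv2.undistortPoints(np.float32(uv).reshape(-1,1,2),K,np.float32(i["dist"])).reshape(-1,2)
    d=np.c_[p,np.ones(len(p))]@V[:3,:3];c=-V[:3,:3].T@V[:3,3]
    return c+d*((z-c[2])/d[:,2])[:,None]
E
python3 - <<'E'
from h import *
s,M=tool();print(M.round(3))
print(ray("scene",[(193,237),(175,207),(247,240),(240,265)],28).round(0))
E
```

```text
[[-0.001  1.     0.   ]
 [ 0.     0.    -1.   ]
 [-1.    -0.001 -0.   ]]
[[ 514. -164.   28.]
 [ 407. -124.   28.]
 [ 633.  -88.   28.]
 [ 663. -154.   28.]]
```

carry_out:
  grip: [-0.39,-0.39,-0.39,-0.39,-0.39]
  linear:
    - [0,-0.034,0.082]
    - [0,-0.034,0.082]
    - [0,-0.034,0.082]
    - [0,-0.034,0.082]
    - [0,-0.034,0.082]
  turn: [0,0,0,0,0]

```text
t: 0.65
eef_pos: [539.1, -206.4, 228.6]
tcp_rot: [-2.383, 1.571, 2.329]
ft_force: [0.5, -1.1, 1.0]
opening: 0.702
```

Run:
```python
from h import *
import json
s,M=tool();i=cams.camera_info("wrist");im=cams.read_camera("wrist")
json.dump({k:(np.array(v).tolist()) for k,v in i.items() if k in("fx","fy","cx","cy","dist","view")},open("w1.json","w"))
cv2.imwrite("pics/w1raw.png",im);cv2.imwrite("pics/w1.png",cv2.resize(im[:260],None,fx=1.56,fy=1.56,interpolation=cv2.INTER_CUBIC));print(s['eef_pos'],s['opening'],s['t'],s['ft_force'])
```

```text
[ 539.07705347 -206.404062    228.56803571] 0.7024867121035263 0.65 [ 0.52525023 -1.06118604  1.03840329]
```

View pics/w1.png

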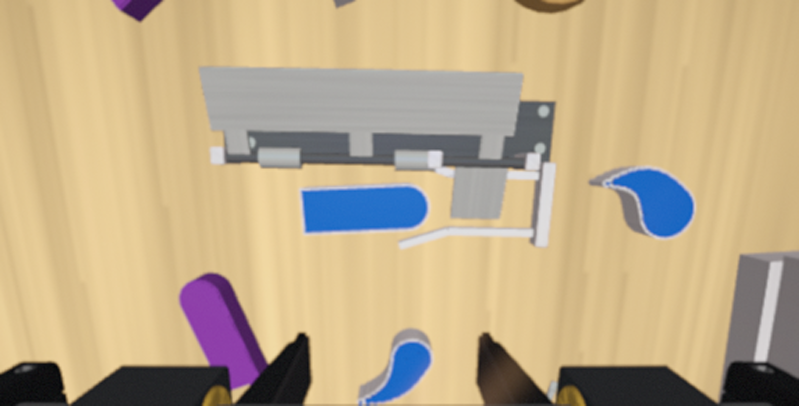

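The wrist view, at 1.56 scale, shows the tongue with its rear edge at x≈304 (189–233) and nose at (428,207). The white post tops are at (217,155), (435,159) and (533,161). The stop face runs from (541,164) to (535,243), and the bar lies above the shaft.

Run:
```python
from h import *
import json
i=json.load(open("w1.json"));im=cv2.imread("pics/w1raw.png")
h=cv2.cvtColor(im,cv2.COLOR_BGR2HSV);m=cv2.inRange(h,(100,120,80),(125,255,255))
for c in cv2.findContours(m,cv2.RETR_EXTERNAL,cv2.CHAIN_APPROX_NONE)[0]:
    if cv2.contourArea(c)<300: continue
    p=ray(0,c.reshape(-1,2).astype(float),28,i)[:,:2].astype(np.float32)
    r=cv2.minAreaRect(p);print(np.round(r[0],1),np.round(r[1],1),round(r[2],1),'x',p[:,0].min(),p[:,0].max(),'y',p[:,1].min(),p[:,1].max())
k=1.56
f=lambda l,z:print(z,ray(0,np.array(l)/k-0.2,z,i).round(1)[:,:2].tolist())
f([(217,155),(435,159),(533,161)],40)   # posts
f([(543,166),(535,243)],20)             # stop face top
f([(450,218),(501,219)],18)             # flap edge
f([(201,67),(522,72)],55);f([(213,131),(515,136)],41) # bar outer, inner edges
f([(400,243),(447,231),(535,234)],10)
```

```text
[ 544.1 -305.2] [69.8 29.2] 60.7 x 515.545 569.0541 y -329.17508 -273.87054
[ 516.7 -162.4] [94.7 31. ] 2.3 x 469.00803 564.05035 y -179.68799 -146.31155
[ 743.6 -153. ] [38.9 67.1] 42.5 x 707.316 772.49634 y -183.06316 -132.84395
40 [[410.2, -122.3], [569.0, -125.5], [640.6, -126.7]]
20 [[654.6, -130.1], [653.1, -190.3]]
18 [[583.9, -170.5], [624.8, -171.3]]
55 [[410.3, -66.0], [624.5, -69.5]]
41 [[409.2, -105.7], [626.0, -109.4]]
10 [[544.1, -192.0], [582.8, -182.0], [655.6, -184.4]]
```

Jig origin ≈ (605,-127) with yaw ≈ -0.018. Tongue centre is at jig (-88,-37) with relative yaw ≈ +0.06, so its rear is at x≈-138. The measured bar is 216 mm long and the tongue about 100x36 with its rim, both matching the given sizes. Next I go above the start point and turn.

carry_out:
  grip: [-0.5,-0.5,-0.5,-0.5,-0.5]
  linear:
    - [0,-0.0627,-0.0591]
    - [0,-0.0627,-0.0591]
    - [0,-0.0627,-0.0591]
    - [0,0,0]
    - [0,0,0]
  turn: [0,0,0,0.046,0.046]

```text
t: 1.2
eef_pos: [445.3, -115.6, 229.0]
tcp_rot: [1.535, 1.57, -0.33]
ft_force: [-0.3, 0.2, 1.0]
opening: 0.752
```

carry_out:
  grip: [-0.5,-0.5,-0.5,-0.5,-0.5]
  linear:
    - [0,0,0]
    - [0,0,0]
    - [0,0,0]
    - [0,0,0]
    - [0,0,0]
  turn: [0.046,0.046,0.046,0.046,0.046]

```text
t: 1.7
eef_pos: [445.9, -116.3, 228.6]
tcp_rot: [-0.997, 1.571, 2.697]
ft_force: [0.1, -0.8, -0.7]
opening: 0.752
```

carry_out:
  grip: [-0.5,-0.5,-0.5,-0.5,-0.5]
  linear:
    - [0,0,0]
    - [0,0,0]
    - [0,0,0]
    - [0,0,0]
    - [0,0,0]
  turn: [0.046,0.046,0.046,0.046,0]

```text
t: 2.2
eef_pos: [445.9, -116.3, 228.6]
tcp_rot: [-0.699, 1.571, 2.422]
ft_force: [-0.5, 0.3, 0.3]
opening: 0.751
```

Run:
```python
from h import *
s,M=tool();print(M.round(3),s['eef_pos'],s['joints'].round(2),s['opening'],s['ft_force'])
```

```text
[[-0.    -0.021 -1.   ]
 [ 0.    -1.     0.021]
 [-1.    -0.     0.   ]] [ 445.92589797 -116.25598362  228.57479118] [-0.4   0.26  1.94  0.    0.94  1.19] 0.751348291833119 [-0.48008987  0.2989798   0.3029559 ]
```

carry_out:
  grip: [-0.5,-0.5,-0.5,-0.5,-0.5]
  linear:
    - [0.077,0.003,0]
    - [0.077,0,0]
    - [0.077,0,0]
    - [0.077,0,0]
    - [0,0,0]
  turn: [0,0,0,0,0]

```text
t: 2.7
eef_pos: [444.2, -117.1, 71.3]
tcp_rot: [-0.389, 1.564, 2.738]
ft_force: [0.6, 0.4, 0.3]
opening: 0.749
```

Run:
```python
from h import *
s,M=tool()
a=cams.read_camera("scene")[140:310,120:320];b=cams.read_camera("wrist")
cv2.imwrite("pics/m2.png",np.hstack([cv2.resize(a,(400,340),interpolation=cv2.INTER_CUBIC),cv2.resize(b,(400,340))]))
```

```text
(no output)
```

View pics/m2.png

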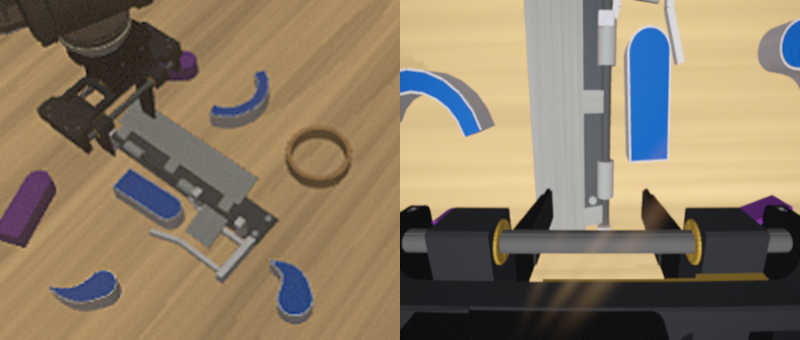

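The left fingertip is over the bar, at (548,195) in the right half. The right fingertip is behind the tongue's rear, with clear space around it. Pressing down now.

carry_out:
  grip: [-0.5,-0.5,-0.5,-0.5,-0.5]
  linear:
    - [0.02,0,0]
    - [0.02,0,0]
    - [0.016,0,0]
    - [0.012,0,0]
    - [0.008,0,0]
  turn: [0,0,0,0,0]

```text
t: 3.3
eef_pos: [446.7, -118.3, 36.9]
tcp_rot: [2.708, 1.568, -0.452]
ft_force: [0.2, -3.6, 8.2]
opening: 0.752
```

carry_out:
  grip: [-0.5,-0.5,-0.5]
  linear:
    - [0,0,0]
    - [0,0,0]
    - [0,0,0]
  turn: [0,0,0]

```text
t: 3.6
eef_pos: [446.7, -118.2, 37.2]
tcp_rot: [2.757, 1.568, -0.403]
ft_force: [0.6, 0.2, 5.8]
opening: 0.749
```

Run:
```python
from h import *
s,M=tool()
a=cams.read_camera("scene")[140:310,120:320];b=cams.read_camera("wrist")
cv2.imwrite("pics/m3.png",np.hstack([cv2.resize(a,(400,340),interpolation=cv2.INTER_CUBIC),cv2.resize(b,(400,340))]))
```

```text
(no output)
```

View pics/m3.png

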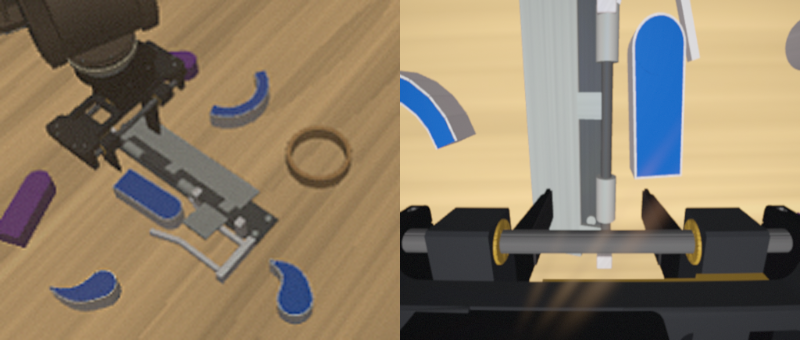

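Bar down and flap raised (5.8 N). I'll press a few mm more, then push.

carry_out:
  grip: [-0.5,-0.5,-0.5,-0.5,-0.5]
  linear:
    - [0.006,0,0]
    - [0,0,0]
    - [0,0,0]
    - [0,0,-0.01]
    - [0,0,-0.01]
  turn: [0,0,0,0,0]

```text
t: 4.2
eef_pos: [455.1, -117.7, 33.9]
tcp_rot: [-0.305, 1.569, 2.819]
ft_force: [-5.9, 2.0, 6.5]
opening: 0.751
```

carry_out:
  grip: [-0.5,-0.5,-0.5,-0.5,-0.5]
  linear:
    - [0,0,-0.01]
    - [0,0,-0.01]
    - [0,0,-0.01]
    - [0,0,-0.01]
    - [0,0,-0.01]
  turn: [0,0,0,0,0]

```text
t: 4.7
eef_pos: [479.4, -117.9, 33.8]
tcp_rot: [-0.315, 1.567, 2.809]
ft_force: [-8.5, 2.3, 9.4]
opening: 0.753
```

carry_out:
  grip: [-0.5,-0.5,-0.5,-0.5,-0.5]
  linear:
    - [0,0,-0.01]
    - [0,0,-0.01]
    - [0,0,-0.01]
    - [0,0,-0.01]
    - [0,0,-0.01]
  turn: [0,0,0,0,0]

```text
t: 5.2
eef_pos: [504.7, -118.5, 33.8]
tcp_rot: [-0.291, 1.568, 2.833]
ft_force: [-7.2, 1.8, 7.3]
opening: 0.751
```

Run:
```python
from h import *
s,M=tool();print(M.round(3).tolist())
a=cams.read_camera("scene")[160:310,140:310];b=cams.read_camera("wrist")
cv2.imwrite("pics/m4.png",np.hstack([cv2.resize(a,(400,353),interpolation=cv2.INTER_CUBIC),cv2.resize(b,(400,353))]))
```

```text
[[-0.003, -0.018, -1.0], [0.001, -1.0, 0.018], [-1.0, -0.001, 0.003]]
```

View pics/m4.png

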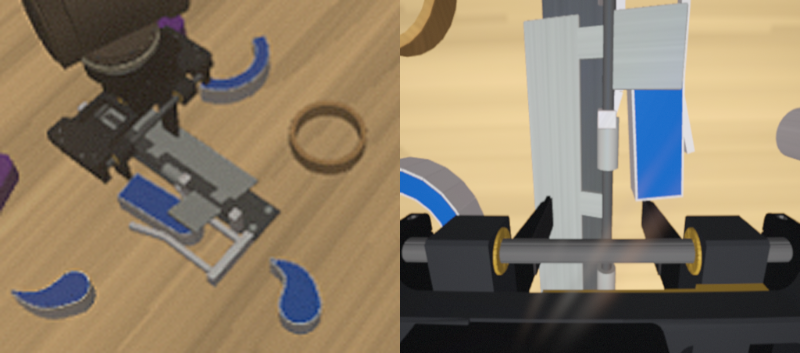

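The flap is open and the nose is entering beneath it, with the tongue square to the finger. Continuing.

carry_out:
  grip: [-0.5,-0.5,-0.5,-0.5,-0.5]
  linear:
    - [0,0,-0.01]
    - [0,0,-0.01]
    - [0,0,-0.01]
    - [0,0,-0.01]
    - [0,0,-0.01]
  turn: [0,0,0,0,0]

```text
t: 5.8
eef_pos: [528.6, -118.5, 33.7]
tcp_rot: [-0.307, 1.565, 2.817]
ft_force: [-17.4, 4.1, 14.9]
opening: 0.749
```

carry_out:
  grip: [-0.5,-0.5,-0.5,-0.5]
  linear:
    - [0,0,-0.006]
    - [0,0,-0.006]
    - [0,0,0]
    - [0,0,0]
  turn: [0,0,0,0]

```text
t: 6.2
eef_pos: [532.9, -118.0, 33.7]
tcp_rot: [-0.332, 1.561, 2.791]
ft_force: [-19.7, 7.3, 15.6]
opening: 0.75
```

Run:
```python
from h import *
s,M=tool();print(s['eef_pos'],s['ft_force'])
i=cams.camera_info("wrist");b=cams.read_camera("wrist");a=cams.read_camera("scene")[160:310,140:310]
cv2.imwrite("pics/w5.png",b)
m=cv2.inRange(cv2.cvtColor(b,cv2.COLOR_BGR2HSV),(100,120,60),(125,255,255))
for c in cv2.findContours(m,cv2.RETR_EXTERNAL,cv2.CHAIN_APPROX_NONE)[0]:
    if cv2.contourArea(c)<200: continue
    print(cv2.boundingRect(c)); p=ray(0,c.reshape(-1,2).astype(float),28,i)[:,:2]; d=p-[605,-127]
    q=d@np.array([[1,.018],[-.018,1]]);print(q.min(0),q.max(0),cv2.minAreaRect(q.astype(np.float32))[2])
cv2.imwrite("pics/m5.png",np.hstack([cv2.resize(a,(400,353),interpolation=cv2.INTER_CUBIC),cv2.resize(b,(400,353))]))
```

```text
[ 532.86394135 -117.97816997   33.72031215] [-19.73669722   7.3374459   15.5643863 ]
(301, 153, 58, 64)
[-60.1236266  -54.23969082] [-22.67234936 -19.08954466] 5.595364570617676
(296, 36, 63, 34)
[ 21.06162242 -46.70847319] [ 36.77903003 -14.6042469 ] 0.2838795781135559
```

View pics/m5.png

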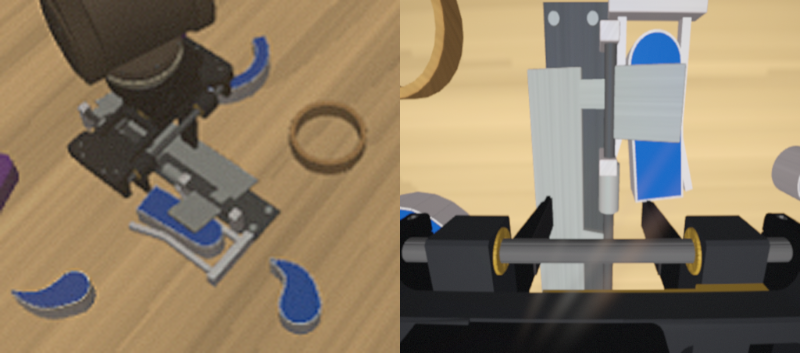

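The tongue is in the lane with about 11 mm to go, its nose at jig x≈39. It is yawed about 0.09 rad with the rear to the right, so it rubs on the rails. I'll draw the pushing finger to the left by closing a little and shifting, which keeps the bar finger in place and swings the rear left.

carry_out:
  grip: [-0.41,-0.33,-0.33,-0.33,-0.33]
  linear:
    - [0,-0.004,0]
    - [0,-0.004,0]
    - [0,0,0]
    - [0,0,0]
    - [0,0,0]
  turn: [0,0,0,0,0]

```text
t: 6.8
eef_pos: [536.0, -114.7, 33.8]
tcp_rot: [-0.471, 1.569, 2.653]
ft_force: [-4.0, 5.9, 5.1]
opening: 0.664
```

carry_out:
  grip: [-0.33,-0.33,-0.33,-0.33,-0.33]
  linear:
    - [0,0,-0.006]
    - [0,0,-0.006]
    - [0,0,0]
    - [0,0,0]
    - [0,0,0]
  turn: [0,0,0,0,0]

```text
t: 7.3
eef_pos: [542.4, -115.2, 33.9]
tcp_rot: [-0.385, 1.57, 2.738]
ft_force: [-2.6, 3.7, 5.5]
opening: 0.664
```

```bash
cat > look.py <<'E'
from h import *
import sys
s,M=tool();print(s['t'],s['eef_pos'],s['ft_force'],M.round(3).tolist())
i=cams.camera_info("wrist");b=cams.read_camera("wrist");cv2.imwrite(sys.argv[1],b)
m=cv2.inRange(cv2.cvtColor(b,cv2.COLOR_BGR2HSV),(100,120,60),(125,255,255))
for c in cv2.findContours(m,cv2.RETR_EXTERNAL,cv2.CHAIN_APPROX_NONE)[0]:
    if cv2.contourArea(c)<200: continue
    p=ray(0,c.reshape(-1,2).astype(float),28,i)[:,:2]; d=p-[605,-127]
    q=d@np.array([[1,.018],[-.018,1]])
    if abs(q.mean(0)[1]+32)>20: continue
    print(q.min(0).round(1),q.max(0).round(1))
    for x0 in range(-65,45,8):
        e=q[(q[:,0]>=x0)&(q[:,0]<x0+8)]
        if len(e)>1 and np.ptp(e[:,1])>25: print(x0+4,e[:,1].min().round(1),e[:,1].max().round(1))
E
python3 look.py pics/w6.png
```

```text
7.3 [ 542.36895782 -115.2387572    33.93458315] [-2.60231927  3.65436318  5.48521786] [[-0.001, -0.018, -1.0], [0.0, -1.0, 0.018], [-1.0, -0.0, 0.001]]
[-49.5 -49.6] [-22.9 -17.3]
-45 -49.6 -17.6
-37 -49.6 -17.8
-29 -49.5 -17.4
-21 -44.8 -17.3
[ 20.3 -48.9] [ 46.6 -16.6]
19 -48.8 -16.9
27 -48.9 -16.6
35 -48.4 -16.9
43 -46.1 -19.3
```

It slipped free and is now aligned (yaw≈0, y≈-33, nose ≈49). One last gentle push to the stop.

carry_out:
  grip: [-0.33,-0.33,-0.33,-0.33,-0.33]
  linear:
    - [0,0,-0.004]
    - [0,0,-0.004]
    - [0,0,0]
    - [0,0,0]
    - [0,0,0]
  turn: [0,0,0,0,0]

```text
t: 7.85
eef_pos: [543.9, -115.1, 33.8]
tcp_rot: [-0.254, 1.564, 2.869]
ft_force: [-15.0, -0.1, 13.1]
opening: 0.667
```

```bash
python3 look.py pics/w7.png
```

```text
7.85 [ 543.90982924 -115.10422309   33.81108073] [-14.96698185  -0.05660116  13.07569855] [[-0.006, -0.019, -1.0], [0.002, -1.0, 0.019], [-1.0, -0.002, 0.006]]
[-48.5 -49.5] [-23.1 -17.4]
-45 -49.5 -17.5
-37 -49.5 -17.6
-29 -49.5 -17.4
-21 -42.9 -17.7
[ 20.2 -49.2] [ 47.9 -16.8]
19 -49.2 -17.3
27 -49.1 -16.9
35 -48.7 -16.8
43 -46.9 -19.1
```

Firmly against the stop: the force rose to 15 N within 1.5 mm. I'll back off a few mm with the flap still held, so that rising does not drag the tongue, then lift.

carry_out:
  grip: [-0.33,-0.33,-0.33,-0.33,-0.33]
  linear:
    - [0,0,0]
    - [0,0,0.008]
    - [0,0,0.008]
    - [0,0,0.004]
    - [0,0,0]
  turn: [0,0,0,0,0]

```text
t: 8.4
eef_pos: [538.3, -115.7, 34.6]
tcp_rot: [2.936, 1.567, -0.225]
ft_force: [3.3, 0.8, 6.1]
opening: 0.666
```

```bash
python3 look.py pics/w8.png
```

```text
8.4 [ 538.30347131 -115.71912278   34.6235107 ] [3.2512612  0.75667231 6.08946114] [[0.004, -0.019, -1.0], [-0.001, -1.0, 0.019], [-1.0, 0.001, -0.004]]
[-48.2 -49.7] [-22.5 -17.5]
-45 -49.7 -17.7
-37 -49.7 -17.7
-29 -49.6 -17.5
-21 -49.3 -17.8
[ 20.9 -49. ] [ 47.5 -16.8]
19 -49.0 -17.0
27 -49.0 -16.8
35 -48.6 -17.1
43 -46.9 -18.9
```

Tongue unmoved. Lifting gently, then well clear.

carry_out:
  grip: [-0.33,-0.33,-0.33,-0.33,-0.33]
  linear:
    - [-0.01,0,0]
    - [-0.01,0,0]
    - [-0.012,0,0]
    - [-0.016,0,0]
    - [-0.02,0,0]
  turn: [0,0,0,0,0]

```text
t: 8.95
eef_pos: [536.6, -115.7, 68.0]
tcp_rot: [-0.038, 1.57, 3.085]
ft_force: [-0.0, 0.2, 0.7]
opening: 0.665
```

carry_out:
  grip: [-0.33,-0.33,-0.33,-0.33,-0.33]
  linear:
    - [-0.06,0,0]
    - [-0.07,0,0.04]
    - [-0.07,0,0.06]
    - [0,0,0.04]
    - [0,0,0]
  turn: [0,0,0,0,0]

```text
t: 9.45
eef_pos: [465.2, -114.1, 169.1]
tcp_rot: [2.525, 1.57, -0.636]
ft_force: [-0.4, -0.3, -1.6]
opening: 0.666
```

```bash
python3 look.py pics/w9.png
python3 - <<'E'
from h import *
a=cams.read_camera("scene")[160:310,140:310];b=cv2.imread("pics/w9.png")
cv2.imwrite("pics/m9.png",np.hstack([cv2.resize(a,(400,353),interpolation=cv2.INTER_CUBIC),cv2.resize(b,(400,353))]))
E
```

```text
9.45 [ 465.18854015 -114.12544045  169.062906  ] [-0.43868452 -0.29947375 -1.60458609] [[0.001, -0.019, -1.0], [-0.001, -1.0, 0.019], [-1.0, 0.001, -0.001]]
[-47.8 -49.2] [ 28.7 -17.5]
-45 -49.2 -18.2
-37 -49.0 -18.0
-29 -48.6 -17.8
-21 -49.1 -17.7
19 -48.1 -17.7
27 -48.7 -17.5
```

View pics/m9.png

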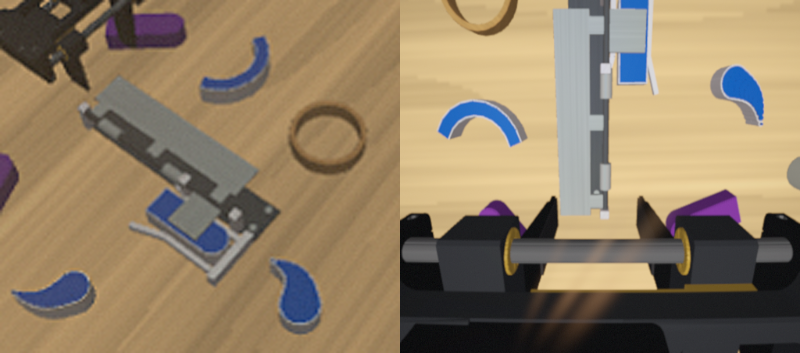

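The flap lies flat on the tongue, the tongue is home between the rails, the bystanders are in place and the arm is clear. Handing in.

```bash
python3 -c "
from cell import env
print(env.job_done())"
```

```text
the job is handed in; nothing more can be done
None
```

The tongue is home against the stop with the flap down on it, and the job was handed in at about 9.5 s. No verdict was reported.

**What I did:** I pressed the thumb bar down with the left fingertip, which raised the flap while the tongue was still about 88 mm short of home. The right fingertip then pushed the tongue under the flap to the stop. I backed that finger off 5 mm, lifted so the flap closed, and moved clear.

**One snag:** about 11 mm short, the tongue rubbed on the rails, yawed about 0.09 rad, with the total force along the push at about 20 N. Shifting the pushing finger to the left straightened it.

**Last checks:**
- **Position:** the rear is at jig x ≈ -50 mm, the centre at y ≈ -33 mm and the yaw about 0, from the camera.
- **At the stop:** the force along the push rose to 15 N within the last 1.5 mm. The nose measured ≈ 50 mm before I let go; afterwards it was outside the wrist camera's view.
- **Flap and surroundings:** the last picture shows the flap lying flat on the tongue and no bystander visibly moved. The force at the gripper was about zero.
- **Not measured:** the flap angle and its pressing force; I judged both from the picture.

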